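# Seat the panel key and lock the equipment box

## Robot

A 7-joint arm with a two-finger parallel gripper is mounted at the origin on the work surface. World frame = base frame: x ahead of the robot, y to its left, z up, the work surface at z = 0. Lengths are in m, angles in rad, forces in N, time in s.
With the tool pointing down it reaches from about 0.425 to 0.875 m from the base axis. Payload 4.7 kg.
Tool frame: the origin (TCP) lies at the very end of the fingers, on their centre line; the grasp point (between the pads) lies 19 mm behind it; z points along the fingers, y is the line along which they close (so a half turn about z gives the same grasp; the last joint's range is limited). The gripper opens to 87 mm and grips with 3 to 60 N. Pads are 19 mm wide; open, the fingers measure 117 mm over their backs; the gripper's body (75 mm by 190 mm) begins 51 mm behind the grasp point.
Start: joints at [1.216, 0.321, -0.07, 1.45, 0.023, 1.371, -0.057], TCP at [0.234, -0.606, 0.223] pointing down, gripper open.
Joint ranges: [-2.86, 2.86], [-0.3, 2.09], [-1.38, 1.24], [0.06, 2.45], [-1.56, 4.7], [0.09, 2.05], [-2.69, 2.69]. Speed limits (rad/s): [2.57, 2.57, 3.14, 3.14, 3.14, 3.14, 3.14].

## Interface

Orientations are given as a rotation vector (axis times angle).
In Python, from bench import ctrl gives the robot as it stands.
- The arm moves only by the shell command python3 -m jog 'ROWS' [FORCE]. ROWS is JSON, a list that holds one entry, the list of rows, each a list of 7 numbers: the shift along the tool's x, y, z in mm, then the turn, a rotation vector about the tool's x, y, z in degrees, then the finger opening in mm, from 0 to 87. A call has 1 to 10 rows; each row is the pose to reach, as a shift and turn from the pose commanded when the call began, along the tool's axes at that moment; what a row does not reach only later rows make up. A row lasts 1/10 s, in which the tool goes at most 50 mm and 8.59 degrees, less where a joint would pass 70% of its speed; a pose out of reach is approached as far as the arm can. A call with a gripper value outside its range is refused whole. The fingers move at their own pace and stop on an object; FORCE is the grip in N (left out, the last holds). Time passes only in rows, so rows that repeat a pose let the fingers close. It gives the time, the measured TCP pose, the force, the opening and the grip force at its end, in the units of the state.
- ctrl.get_state(): the state, without advancing time (a new reading comes with each control period).
- ctrl.get_image(name): name is "scene" or "top"; returns a dict with "image" (480x640x3 uint8, red, green, blue), "depth" (480x640 float32, m along the optical axis (not along the pixel's ray), 0 where there is no reading), "fov_y" (degrees; the focal length in pixels is half the picture's height over the tangent of half this angle, whatever the lens; pixels are square), "cx", "cy" (the principal point, pixels), "k1" (the pictures are not rectified: a ray, as slopes to the right and down, at radius r is drawn at 1 + k1 r^2 times it, then the intrinsics apply), "rvec" (rotation vector, rad) and "tvec" (3), from world to camera coordinates, as OpenCV has them. Camera axes: x right, y down, z forward; pixel columns grow to the right and rows downward; lengths in m; the calibration is good to about 2 mm. A picture is of the moment at which its call begins.
- ctrl.close_job(): hands the job in; it is judged then, once.
The state is a dict: "time": time; "joint_positions": joint angles; "qd": joint speeds; "joint_torque": joint torques, N m; "position": TCP position; "tool_rot": TCP orientation; "ft_force": force on the tool from outside, world axes, zero at the start; "torque": the same for the moment, N m; "grip_width": opening from 0.0 (shut) to 1.0 (fully open); "grip_force": force on a finger pad.
Only numpy, scipy, OpenCV 4.12 (cv2) and the standard library are available. Lean on these libraries where they do the work, as an engineer would, in place of code of your own. Each camera call takes 0.05 s, during which the arm holds its last target. There are 200 camera calls.

## Task

The T-shaped panel key stands in the lock of the aluminium equipment box but has not dropped in yet. Turn it anticlockwise (seen from above) until it lines up with the slot marked by the two lugs on the lock's rim and drops fully into it, then turn it clockwise as far as the lock goes, and let go, leaving the key seated.

Things in the scene. Friction and masses are not known exactly. Their poses are not given: they have to be found in the camera images.
- key_bow (a point): Centre of the flat upright bow (44 mm along x, 10 thick in y, 34 high) of a loose 0.12 kg steel key standing in the lock; pinch from above. Its foot, a bit 24 x 10 mm, long side along x, is 75 mm below. At first it stands 45 mm above lock_rim, turned 0.4 to 1 rad clockwise from the slot; within 0.2 rad of it, it drops 14 mm (a push under 5 N helps) to 31 mm above. Alike turned by pi.
- lock_rim (a point): Centre of the top rim of the lock's brass rotor (40 mm across, rim 14 mm above the 60 mm high box), on its axis; turns with it. x: along the slot, hidden 30 mm down the 28 mm bore, in line with two lugs on the rim reaching 34 mm from the axis; z up. The slot is 15 mm wide, 29 long, 16 deep. The two low round black knobs on the box are fixed, not to be used.
- lock_rotor (a joint): Angle of the rotor, rad, growing clockwise seen from above: 0 unlocked (stop), 1.05 locked (stop). Starts between 0 and 0.2, takes about 0.08 N m to turn, stays where left; the unseated key may drag it along a little. The seated key has about 0.2 rad of play either way, so turn it 0.2 rad farther than the rotor is to go.

How it is judged:
By the outcome, as a careful person would: the job done as asked, in the order asked, and still so for the second after the job is handed in, with the robot touching nothing.
It also fails if it takes over 45 s, if anything falls off the work surface, if the arm or the gripper's body presses on something with over 40 N, if the wrist force passes 120 N, or if a joint passes its speed limit or range.

## Working session

There is one attempt and no reset: what is moved stays moved. The work goes in short steps, Python scripts to look and compute and a shell command to move; the robot and the scene stay as the last step left them, time stands still between calls to the robot, and variables do not carry over. Pictures are saved under pics/ and viewed, at most 10 in all, crops included, and the job is handed in when it is done.

```bash
ls; mkdir -p pics; cat > h.py <<'E'
import numpy as np, cv2
from bench import ctrl
from scipy.spatial.transform import Rotation as R
def grab(n):
    d=ctrl.get_image(n); im=d["image"]; f=240/np.tan(np.radians(d["fov_y"])/2)
    d["K"]=np.array([[f,0,d["cx"]],[0,f,d["cy"]],[0,0,1.]]); d["D"]=np.array([d["k1"],0,0,0,0.])
    d["Rm"]=R.from_rotvec(d["rvec"]).as_matrix(); return d
def ray(d,uv):
    p=cv2.undistortPoints(np.float64(uv).reshape(-1,1,2),d["K"],d["D"]).reshape(-1,2)
    v=np.c_[p,np.ones(len(p))]@d["Rm"]; o=-d["Rm"].T@np.array(d["tvec"]); return o,v
def plane(d,uv,z):
    o,v=ray(d,uv); return o+v*((z-o[2])/v[:,2])[:,None]
def proj(d,P):
    return cv2.projectPoints(np.float64(P).reshape(-1,3),np.float64(d["rvec"]),np.float64(d["tvec"]),d["K"],d["D"])[0].reshape(-1,2)
def cloud(d):
    v,u=np.mgrid[0:480,0:640]; o,r=ray(d,np.c_[u.ravel(),v.ravel()])
    return (o+r*d["depth"].ravel()[:,None]).reshape(480,640,3)
def save(n,im): cv2.imwrite(n,cv2.cvtColor(im,cv2.COLOR_RGB2BGR))
E
python3 - <<'E'
from h import *
for n in("top","scene"):
    d=grab(n); save(f"pics/{n}0.png",d["image"]); print(n,d["fov_y"],d["k1"],ray(d,[[320,240]])[0])
    np.save(n+"0.npy",cloud(d))
print(ctrl.get_state())
E
```

```text
pics
top 55.5853131128655 -0.05174773094260771 [0.54846891 0.07424912 0.75584998]
scene 52.43552133909091 0.03361629147708241 [0.92904162 0.47883208 0.46344847]
{'time': 0.1, 'joint_positions': array([ 1.21606562,  0.32176511, -0.07007978,  1.45154581,  0.02262317,
        1.37078897, -0.05687361]), 'qd': array([ 0.00090385, -0.00208456,  0.00048641, -0.00176227, -0.00024745,
       -0.00187666,  0.00207777]), 'joint_torque': array([-1.29341159e-03, -4.92573988e+01, -4.05934202e-01, -3.13398564e+01,
       -6.40014955e-02,  3.94383667e-02,  8.34833600e-05]), 'position': array([ 0.23410934, -0.60585276,  0.22156391]), 'tool_rot': array([-3.08666906e+00, -5.75857413e-01,  6.73750343e-04]), 'ft_force': array([-0.14284172, -0.41494235,  0.31552406]), 'torque': array([ 0.01876679, -0.02478789, -0.04462094]), 'grip_force': 0.0, 'grip_width': 0.9999484584695979}
```

View pics/top0.png

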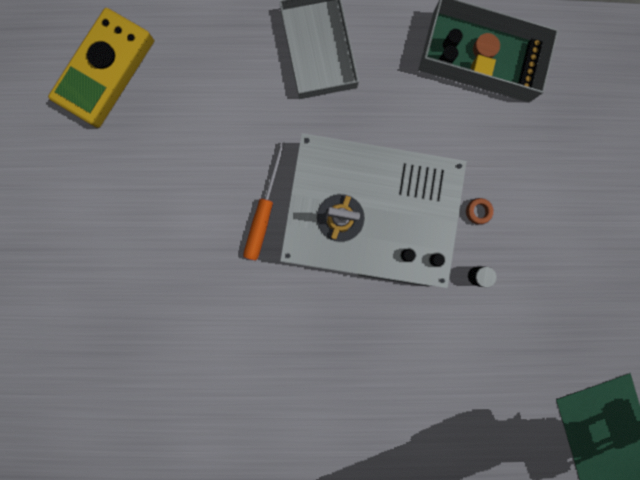

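View pics/scene0.png

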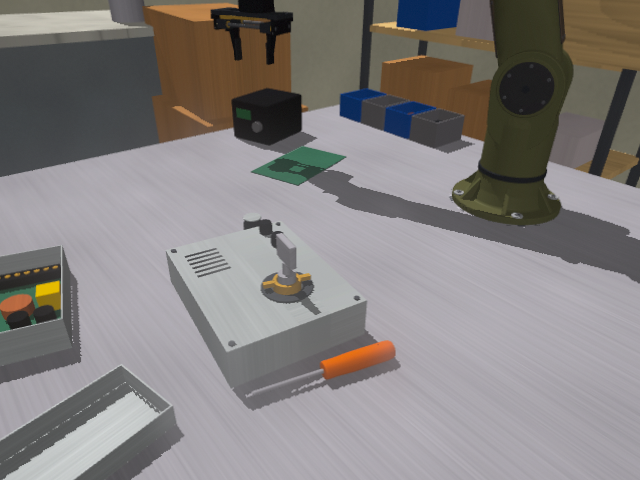

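The top view shows the lock at about (341,217), with brass lugs at (346,201) and (335,233). The bow runs from (330,212) to (359,216). Next I measure the lug line and the bow.

```bash
cat > meas.py <<'E'
from h import *
def lugs(d):
    hsv=cv2.cvtColor(d["image"],cv2.COLOR_RGB2HSV); m=cv2.inRange(hsv,(12,120,90),(32,255,255))
    v,u=np.nonzero(m[180:260,300:390]); uv=np.c_[u+300,v+180]
    P=plane(d,uv,.074)[:,:2]; return uv,P
def ang(P):
    c=P.mean(0); w,V=np.linalg.eigh(np.cov((P-c).T)); a=np.arctan2(V[1,1],V[0,1]); return c,a%np.pi,np.sqrt(w)
def bow(d,C,zlo,zhi):
    X=cloud(d); m=(X[...,2]>zlo)&(X[...,2]<zhi)&(np.hypot(X[...,0]-C[0],X[...,1]-C[1])<.05)&(d["depth"]>0)
    return X[m]
E
python3 - <<'E'
from meas import *
d=grab("top"); uv,P=lugs(d); print(len(P),uv.min(0),uv.max(0)); c,a,s=ang(P); print(c,a,s)
# rim centre: midpoint of far lug tips along axis
e=np.array([np.cos(a),np.sin(a)]); t=(P-c)@e; n=(P-c)@[-e[1],e[0]]
print("extent",t.min(),t.max(),"perp",n.min(),n.max()); C=c+e*(t.min()+t.max())/2; print("C",C)
B=bow(d,C,.11,.15); print(len(B),np.median(B[:,2])); cb,ab,sb=ang(B[:,:2]); print("bow",cb,ab,sb)
r=cv2.minAreaRect(np.float32(B[:,:2]*1000)); print(r)
d2=grab("scene"); B2=bow(d2,C,.08,.16); print(len(B2),B2.min(0),B2.max(0),ang(B2[B2[:,2]>.11][:,:2]))
print((ab-a+np.pi/2)%np.pi-np.pi/2)
T=R.from_rotvec(ctrl.get_state()["tool_rot"]).as_matrix(); print(T)
save("pics/c.png",cv2.resize(d["image"][180:260,295:395],None,fx=7,fy=7,interpolation=2))
E
```

```text
262 [330 196] [353 238]
[0.60300465 0.02780248] 2.87057101797916 [0.00764256 0.01983441]
extent -0.03451458817354126 0.03212981232450271 perp -0.01730410680840664 0.017675103710978555
C [0.60415351 0.02748326]
282 0.13557969143243476
bow [0.60490406 0.0294002 ] 1.384946935806382 [0.00317223 0.01259204]
((605.722900390625, 29.11840057373047), (43.66593551635742, 10.117846488952637), 79.30625915527344)
732 [0.59509664 0.00612051 0.08011638] [0.61903798 0.05122813 0.13793266] (array([0.61000871, 0.0333455 ]), np.float64(1.4501087691083798), array([0.00278362, 0.01379191]))
-1.485624082172778
[[ 9.32757213e-01  3.60504853e-01 -4.82799357e-04]
 [ 3.60505170e-01 -9.32756618e-01  1.05547706e-03]
 [-6.98296935e-05 -1.15855550e-03 -9.99999326e-01]]
```

View pics/c.png

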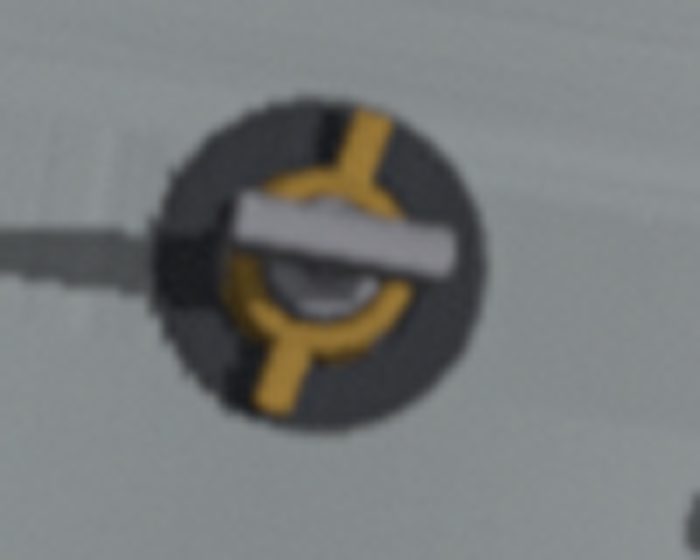

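```bash
python3 -m jog '[[[575,-458,0,0,0,-58,87],[575,-458,0,0,0,-58,87],[575,-458,0,0,0,-58,87],[575,-458,0,0,0,-58,87],[575,-458,0,0,0,-58,87],[575,-458,0,0,0,-58,87],[575,-458,0,0,0,-58,60],[575,-458,0,0,0,-58,60],[575,-458,0,0,0,-58,60],[575,-458,0,0,0,-58,60]]]' 10
cat >> h.py <<'E'
def todo(p,yaw):
    "shift in the tool's axes (mm) and turn (deg) to bring the TCP to p, tool x at world yaw, pointing down"
    s=ctrl.get_state(); T=R.from_rotvec(s["tool_rot"]); 
    G=R.from_euler("z",yaw)*R.from_euler("x",np.pi)
    print("shift",(T.inv().apply(np.array(p)-s["position"])*1000).round(1),"turn",np.degrees((T.inv()*G).as_rotvec()).round(1),"F",s["ft_force"].round(1),"M",s["torque"].round(2),"q",s["joint_positions"].round(2),"w",round(s["grip_width"]*87,1),"gf",s["grip_force"],"p",s["position"].round(4),"t",s["time"])
E
python3 - <<'E'
from meas import *
im=cv2.cvtColor(cv2.imread("pics/top0.png"),cv2.COLOR_BGR2RGB)
d=grab("top"); d["image"]=im; uv,P=lugs(d); C=np.array([.6042,.0275]); r=np.hypot(*(P-C).T)
far=P[r>.024]; e=np.array([np.cos(2.87),np.sin(2.87)]); k=(far-C)@e>0
a,b=far[k].mean(0),far[~k].mean(0); print(a,b,(a+b)/2,np.arctan2(*(a-b)[::-1]),k.sum(),(~k).sum(), np.linalg.norm(a-b))
gray=cv2.cvtColor(im,cv2.COLOR_RGB2HSV)
todo([.605,.0285,.22],np.radians(79.3))
E
```

```text
time: 1.2
position: [0.4874, -0.173, 0.2227]
tool_rot: [2.421, 2.0, -0.0]
ft_force: [1.1, -0.7, 0.4]
grip_width: 0.736
grip_force: 0.0
[0.57798614 0.03882603] [0.63175848 0.01971222] [0.60487231 0.02926912] 2.800063838708044 34 33 0.057068395977380997
shift [208.1  77.4   4.6] turn [ 0.2 -0.3  0.5] F [4.1 7.4 1.1] M [ 0.5  -0.32 -0.03] q [ 0.79  0.07 -0.54  1.76  0.03  1.32  0.07] w 62.6 gf 0.0 p [ 0.492  -0.1626  0.2231] t 1.25
```

```bash
python3 -m jog '[[[40,15,0,0,0,0,50],[85,31,0,0,0,0,50],[125,46,0,0,0,0,50],[165,60,0,0,0,0,50],[195,72,0,0,0,0,50],[195,72,0,0,0,0,50],[195,72,0,0,0,0,50],[195,72,0,0,0,0,50]]]'
python3 - <<'E'
from h import *
todo([.6053,.0292,.103],np.radians(79.3))
E
```

```text
time: 2.05
position: [0.5939, 0.0014, 0.2222]
tool_rot: [2.423, 1.999, -0.002]
ft_force: [1.0, -1.2, 0.4]
grip_width: 0.574
grip_force: 0.0
shift [ 29.6   6.  119.2] turn [-0.   0.1 -0.3] F [ 1.  -1.2  0.4] M [-0.03 -0.09 -0.04] q [ 0.52  0.26 -0.67  1.58  0.17  1.36 -0.37] w 49.9 gf 0.0 p [0.5939 0.0014 0.2222] t 2.05
```

```bash
python3 -m jog '[[[29.5,6,20,0,0,0,50],[29.5,6,50,0,0,0,50],[29.5,6,80,0,0,0,50],[29.5,6,105,0,0,0,50],[29.5,6,118,0,0,0,50],[29.5,6,118,0,0,0,50],[29.5,6,118,0,0,0,50]]]'
python3 - <<'E'
from h import *
todo([.6053,.0292,.103],np.radians(79.3))
d=grab("scene"); u,v=proj(d,[.605,.029,.1])[0].astype(int); save("pics/s1.png",cv2.resize(d["image"][v-80:v+70,u-100:u+100],None,fx=3.5,fy=3.5,interpolation=2))
E
```

```text
time: 2.75
position: [0.6063, 0.0302, 0.1055]
tool_rot: [2.422, 1.999, 0.001]
ft_force: [-0.0, -0.1, 0.1]
grip_width: 0.574
grip_force: 0.0
shift [-1.2 -0.8  2.5] turn [ 0.1  0.  -0.2] F [-0.  -0.1  0.1] M [-0.   -0.09  0.02] q [ 0.44  0.39 -0.66  1.68  0.26  1.16 -0.47] w 49.9 gf 0.0 p [0.6063 0.0302 0.1055] t 2.75
```

View pics/s1.png

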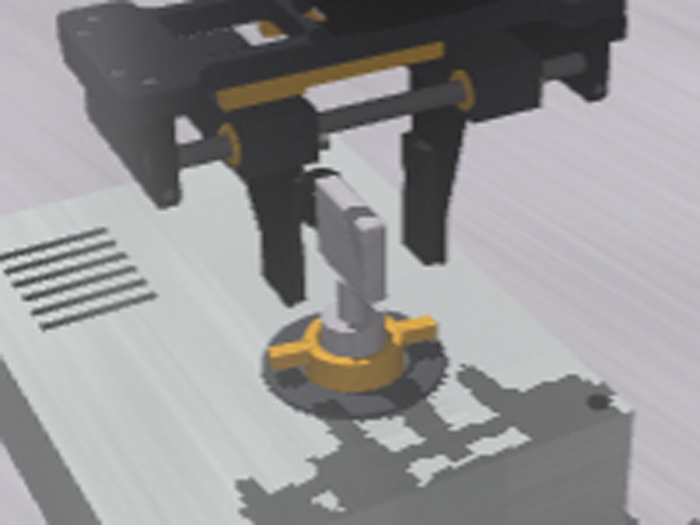

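The key stands between the open fingers, with the bow at crop (350,240) parallel to the pads and the lugs clear below. Closing on it now.

```bash
python3 -m jog '[[[-1,-1,1,0,0,0,50],[-1,-1,1,0,0,0,5],[-1,-1,1,0,0,0,5],[-1,-1,1,0,0,0,5],[-1,-1,1,0,0,0,5],[-1,-1,1,0,0,0,5],[-1,-1,1,0,0,0,5]]]' 12
python3 - <<'E'
from h import *
todo([.6053,.0292,.103],np.radians(160.4))
E
```

```text
time: 3.5
position: [0.6046, 0.0302, 0.1035]
tool_rot: [2.422, 2.001, -0.0]
ft_force: [-1.1, 0.6, -0.3]
grip_width: 0.124
grip_force: 2.6
shift [-0.9  0.9  0.5] turn [ -0.    0.  -81.3] F [-1.1  0.6 -0.3] M [-0.06 -0.08 -0.03] q [ 0.45  0.39 -0.66  1.69  0.26  1.15 -0.47] w 10.8 gf 2.6207289425656564 p [0.6046 0.0302 0.1035] t 3.5
```

```bash
python3 -m jog '[[[0,0,0,0,0,0,5],[0,0,0,0,0,-6,5],[0,0,0,0,0,-12,5],[0,0,0,0,0,-18,5],[0,0,0,0,0,-24,5],[0,0,0,0,0,-30,5],[0,0,0,0,0,-36,5],[0,0,0,0,0,-42,5],[0,0,0,0,0,-42,5]]]' 12
python3 - <<'E'
from meas import *
todo([.6053,.0292,.103],np.radians(160.4))
for n in("scene","top"):
    d=grab(n); u,v=proj(d,[.605,.029,.09])[0].astype(int); save(f"pics/{n}2.png",d["image"][v-75:v+75,u-100:u+100])
a=[cv2.resize(cv2.imread(f"pics/{n}2.png"),None,fx=2.6,fy=2.6,interpolation=2)[:,60:450] for n in("scene","top")]
cv2.imwrite("pics/m2.png",np.hstack(a))
E
```

```text
time: 4.4
position: [0.6046, 0.0302, 0.1035]
tool_rot: [-1.544, -2.736, -0.0]
ft_force: [0.7, 0.2, -0.2]
grip_width: 0.113
grip_force: 12.0
shift [-1.2  0.1  0.5] turn [  0.   -0.  -39.3] F [ 0.7  0.2 -0.2] M [-0.02 -0.28 -0.03] q [ 0.54  0.42 -0.79  1.69  0.32  1.17  0.21] w 9.8 gf 11.97389744712794 p [0.6046 0.0302 0.1035] t 4.4
```

View pics/m2.png

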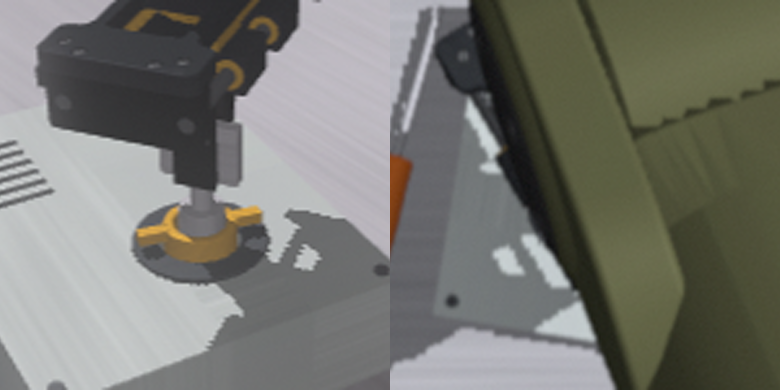

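The left half shows the bow gripped, with lug tips at (140,236) and (260,213). In the right half the arm hides the lock in the top view. I measure the lug line in the scene view instead.

```bash
cat >> meas.py <<'E'
def slug(d,C=np.array([.6050,.0292])):
    hsv=cv2.cvtColor(d["image"],cv2.COLOR_RGB2HSV); m=cv2.inRange(hsv,(12,120,70),(32,255,255))
    v,u=np.nonzero(m); P=plane(d,np.c_[u,v],.074)[:,:2]; r=np.hypot(*(P-C).T)
    F=P[(r>.024)&(r<.037)]; k=F[:,1]>C[1]; a=np.arctan2(*(F-C)[k].mean(0)[::-1]); b=np.arctan2(*(C-F[~k]).mean(0)[::-1])
    A,B=F[k].mean(0),F[~k].mean(0); g=A-B
    print("lugs deg",np.degrees([a,b,np.arctan2(g[1],g[0])]).round(1),k.sum(),(~k).sum(),"mid",(A+B)/2,"sep",np.hypot(*g))
E
python3 - <<'E'
from meas import *
d=grab("scene"); slug(d); d["image"]=cv2.cvtColor(cv2.imread("pics/scene0.png"),cv2.COLOR_BGR2RGB); slug(d)
E
```

```text
lugs deg [ 74.  162.4 127.9] 124 39 mid [0.6216913  0.03461033] sep 0.036029082073027525
lugs deg [148.3 158.8 154.1] 34 27 mid [0.60861618 0.03010009] sep 0.05256681405017897
```

```bash
python3 -m jog '[[[-1,0,0,0,0,-6,5],[-1,0,0,0,0,-12,5],[-1,0,1,0,0,-18,5],[-1,0,1,0,0,-24,5],[-1,0,1,0,0,-30,5],[-1,0,1,0,0,-35,5],[-1,0,1,0,0,-35,5]]]' 12
python3 - <<'E'
from meas import *
todo([.6053,.0292,.103],np.radians(160.4))
d=grab("scene"); u,v=proj(d,[.605,.029,.09])[0].astype(int); w=d["image"].copy(); d["image"]=w.copy(); d["image"][:v-4]=0; slug(d)
save(f"pics/s3.png",cv2.resize(w[v-75:v+75,u-100:u+100],None,fx=3,fy=3,interpolation=2))
E
```

```text
time: 5.25
position: [0.6046, 0.0293, 0.1021]
tool_rot: [-0.651, -3.072, 0.0]
ft_force: [-0.2, 0.4, -2.6]
grip_width: 0.109
grip_force: 12.0
shift [-0.7  0.2 -0.9] turn [-0.  -0.1 -4.3] F [-0.2  0.4 -2.6] M [ 0.06 -0.11  0.01] q [ 0.62  0.46 -0.9   1.68  0.39  1.19  0.78] w 9.5 gf 11.990707089425996 p [0.6046 0.0293 0.1021] t 5.25
lugs deg [ 74.9 161.1 126.5] 126 34 mid [0.62141771 0.03461372] sep 0.03680980444981205
```

View pics/s3.png

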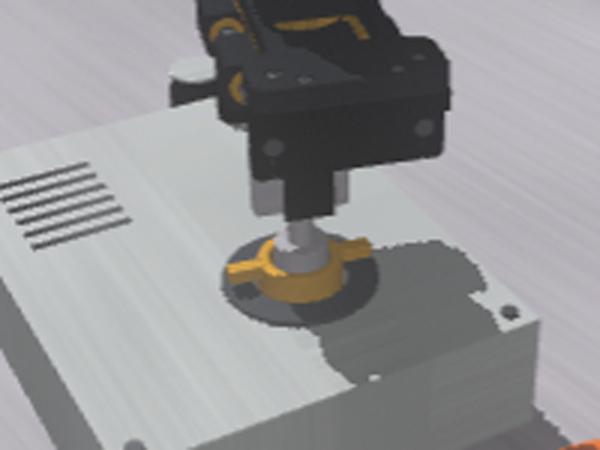

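The bow is nearly in line with the lugs, which lie at crop (240,268) and (360,247). I now test lowering it.

```bash
python3 -m jog '[[[0,0,1,0,0,-2,5],[0,0,2,0,0,-4,5],[0,0,3,0,0,-4,5],[0,0,3,0,0,-4,5]]]' 12
python3 - <<'E'
from h import *
todo([.6053,.0292,.089],np.radians(160.4))
E
```

```text
time: 5.7
position: [0.6048, 0.0293, 0.0993]
tool_rot: [-0.545, -3.093, 0.0]
ft_force: [-0.1, 0.0, -2.2]
grip_width: 0.113
grip_force: 12.0
shift [-0.5  0.1 10.3] turn [-0.  -0.  -0.4] F [-0.1  0.  -2.2] M [ 0.09 -0.15  0.03] q [ 0.63  0.47 -0.91  1.69  0.4   1.18  0.84] w 9.8 gf 11.991847341269022 p [0.6048 0.0293 0.0993] t 5.7
```

```bash
python3 -m jog '[[[0,0,2,0,0,0,5],[0,0,4,0,0,0,5],[0,0,6,0,0,0,5],[0,0,8,0,0,0,5],[0,0,9,0,0,0,5],[0,0,9,0,0,0,5]]]' 12
python3 - <<'E'
from meas import *
todo([.6053,.0292,.089],np.radians(160.4))
B=bow(grab("scene"),[.605,.029],.09,.15); h=np.histogram(B[:,2],bins=np.arange(.09,.152,.004)); print(h[0],h[1].round(3))
E
```

```text
time: 6.3
position: [0.6049, 0.0293, 0.0903]
tool_rot: [-0.542, -3.094, 0.0]
ft_force: [-0.5, 0.0, -1.5]
grip_width: 0.111
grip_force: 12.0
shift [-0.4  0.   1.3] turn [-0.  -0.  -0.3] F [-0.5  0.  -1.5] M [ 0.1  -0.11 -0.03] q [ 0.63  0.48 -0.91  1.69  0.41  1.17  0.83] w 9.7 gf 11.991855463420507 p [0.6049 0.0293 0.0903] t 6.3
[67 78 85 70 62 31 13 15 17  0  0  0  0  0  0] [0.09  0.094 0.098 0.102 0.106 0.11  0.114 0.118 0.122 0.126 0.13  0.134
 0.138 0.142 0.146 0.15 ]
```

```bash
python3 -m jog '[[[0,0,1,0,0,0,5],[0,0,2,0,0,0,5],[0,0,2,0,0,0,5]]]' 12
python3 -m jog '[[[0,0,0.5,0,0,0,5],[0,0,1,0,0,0,5],[0,0,1,0,0,0,5]]]' 12
```

```text
time: 6.65
position: [0.6054, 0.0295, 0.0894]
tool_rot: [0.542, 3.094, -0.0]
ft_force: [-1.8, -1.0, 5.3]
grip_width: 0.112
grip_force: 12.0
time: 6.95
position: [0.6058, 0.0293, 0.0894]
tool_rot: [0.542, 3.093, -0.001]
ft_force: [-2.6, -1.2, 9.2]
grip_width: 0.11
grip_force: 12.0
```

Contact came 14.1 mm below the starting height, so the key is seated. Next I ease off the push and turn clockwise.

```bash
python3 -m jog '[[[0,0,-2,0,0,0,5],[0,0,-2,0,0,6,5],[0,0,-2,0,0,12,5],[0,0,-2,0,0,18,5],[0,0,-2,0,0,24,5],[0,0,-2,0,0,30,5],[0,0,-2,0,0,36,5],[0,0,-2,0,0,42,5],[0,0,-2,0,0,48,5],[0,0,-2,0,0,54,5]]]' 25
python3 - <<'E'
from h import *
todo([.605,.0293,.0894],np.radians(86))
E
```

```text
time: 7.95
position: [0.6057, 0.0298, 0.0895]
tool_rot: [1.892, 2.507, 0.002]
ft_force: [1.4, 0.2, -0.0]
grip_width: 0.112
grip_force: 25.0
shift [-0.3 -0.9  0.1] turn [ 0.1 -0.  19.9] F [ 1.4  0.2 -0. ] M [ 0.09 -0.46  0.05] q [ 0.5   0.42 -0.73  1.7   0.3   1.14 -0.04] w 9.7 gf 25.00545282382518 p [0.6057 0.0298 0.0895] t 7.95
```

```bash
python3 -m jog '[[[0,0,0,0,0,5,5],[0,0,0,0,0,10,5],[0,0,0,0,0,15,5],[0,0,0,0,0,19,5],[0,0,0,0,0,19,5]]]' 25
python3 - <<'E'
from h import *
todo([.605,.0293,.0894],np.radians(86))
E
python3 -m jog '[[[0,0,0,0,0,3,5],[0,0,0,0,0,5,5],[0,0,0,0,0,5,5]]]' 25
python3 - <<'E'
from h import *
todo([.605,.0293,.0894],np.radians(86))
d=grab("scene"); u,v=proj(d,[.605,.029,.09])[0].astype(int)
save(f"pics/s4.png",cv2.resize(d["image"][v-75:v+75,u-100:u+100],None,fx=3,fy=3,interpolation=2))
E
```

```text
time: 8.45
position: [0.6058, 0.0301, 0.0896]
tool_rot: [2.273, 2.167, 0.003]
ft_force: [1.7, 1.2, -1.9]
grip_width: 0.127
grip_force: 26.8
shift [-0.8 -0.8  0.2] turn [ 0.1 -0.   1.2] F [ 1.7  1.2 -1.9] M [ 0.19 -0.63  0.61] q [ 0.45  0.41 -0.67  1.7   0.27  1.13 -0.34] w 11.0 gf 26.77395789673526 p [0.6058 0.0301 0.0896] t 8.45
time: 8.75
position: [0.6057, 0.0304, 0.0896]
tool_rot: [2.365, 2.068, 0.003]
ft_force: [2.8, 0.7, -1.1]
grip_width: 0.145
grip_force: 28.8
shift [-1.1 -0.5  0.2] turn [ 0.1 -0.1 -3.7] F [ 2.8  0.7 -1.1] M [ 0.41 -0.67  0.73] q [ 0.44  0.4  -0.65  1.7   0.27  1.13 -0.42] w 12.6 gf 28.836062250848045 p [0.6057 0.0304 0.0896] t 8.75
```

View pics/s4.png

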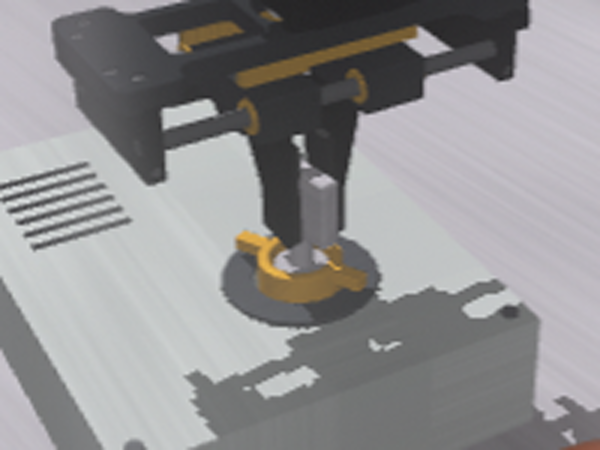

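The key is down in the bore and the lugs have turned to (245,242) and (355,278). The moment of 0.7 N m means the rotor is at its stop. I relieve the twist, open and retreat.

```bash
python3 -m jog '[[[0,0,0,0,0,-3,5],[0,0,0,0,0,-6,5],[0,0,0,0,0,-7,5],[0,0,0,0,0,-7,5],[0,0,0,0,0,-7,20],[0,0,0,0,0,-7,35],[0,0,0,0,0,-7,40],[0,0,0,0,0,-7,40],[0,0,0,0,0,-7,40]]]' 8
python3 -m jog '[[[0,0,-10,0,0,0,45],[0,0,-25,0,0,0,45],[0,0,-50,0,0,0,45],[0,0,-90,0,0,0,45],[0,-35,-120,0,0,0,45],[-40,0,-125,0,0,0,45],[-80,0,-125,0,0,0,45],[-120,0,-125,0,0,0,45],[-160,0,-125,0,0,0,45],[-160,0,-125,0,0,0,45]]]'
python3 - <<'E'
from meas import *
todo([.605,.0293,.0894],np.radians(86))
for n in("scene","top"):
    d=grab(n); B=bow(d,[.605,.029],.09,.16); print(n,len(B),B[:,2].max() if len(B) else 0)
    if n=="top" and len(B): print(np.degrees(ang(B[B[:,2]>.11][:,:2])[1]), cv2.minAreaRect(np.float32(B[B[:,2]>.11][:,:2]*1000)))
    u,v=proj(d,[.605,.029,.09])[0].astype(int); save(f"pics/{n}5.png",d["image"][v-75:v+75,u-75:u+75])
    if n=="top":
        uv,P=lugs(d); r=np.hypot(*(P-[.6049,.0293]).T); F=P[(r>.024)&(r<.037)]; print("lugs",np.degrees(ang(F)[1]),len(F))
cv2.imwrite("pics/m5.png",np.hstack([cv2.resize(cv2.imread(f"pics/{n}5.png"),None,fx=2.6,fy=2.6,interpolation=2) for n in("scene","top")]))
E
```

```text
time: 9.7
position: [0.6048, 0.0292, 0.0894]
tool_rot: [-2.238, -2.204, 0.001]
ft_force: [-0.6, 0.9, 0.1]
grip_width: 0.436
grip_force: 0.0
time: 10.7
position: [0.6021, -0.1396, 0.2156]
tool_rot: [2.247, 2.19, -0.005]
ft_force: [-0.3, -0.0, 0.2]
grip_width: 0.52
grip_force: 0.0
shift [169.6  -1.5 125.4] turn [0.  0.3 2.5] F [-0.3 -0.   0.2] M [ 0.03 -0.04  0.01] q [ 0.69  0.31 -0.63  1.53  0.19  1.36  0.02] w 45.2 gf 0.0 p [ 0.6021 -0.1396  0.2156] t 10.7
scene 646 0.12391792192464907
top 269 0.12579641478435388
98.10591008595311 ((605.1968994140625, 29.807527542114258), (10.170846939086914, 43.75106430053711), 8.097488403320312)
lugs 110.68379113017717 50
```

View pics/m5.png

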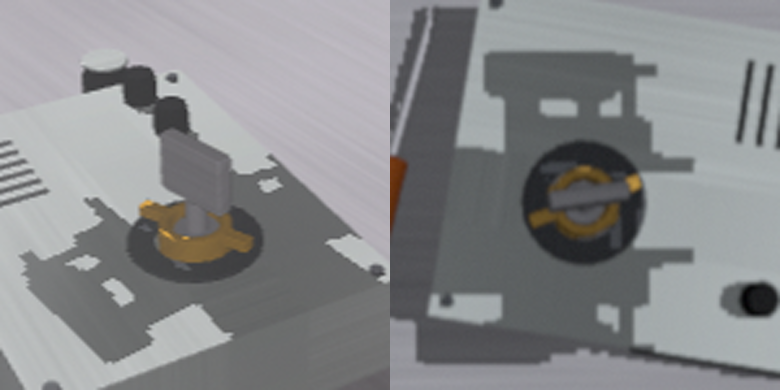

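The key is seated: the bow top is at about 0.124 m against 0.122 expected. The lugs have turned clockwise to 111° and the moment showed the stop. The gripper is clear, so I hand the job in.

```bash
python3 -c "
from bench import ctrl; print(ctrl.close_job())"
```

```text
the job is handed in; nothing more can be done
None
```

I turned the key anticlockwise until it dropped about 14 mm into the slot, then clockwise until the lock hit its stop (moment about 0.7 N m), and let go with the key still seated; the job is handed in at about 11 s, and no verdict came back.

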